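# Stack a flow cell on its guide pins

## Robot

A 6-joint arm with a two-finger parallel gripper is mounted at the origin on a cart in front of the work surface, level with it; the furniture and walls round the work are solid. World frame = base frame: x ahead of the robot, y to its left, z up, the work surface at z = 0. Lengths are in m, angles in rad, forces in N, time in s.
With the tool pointing down it reaches from about 0.275 to 0.975 m from the base axis. Payload 8.4 kg.
Tool frame: the origin (TCP) lies midway between the tips of the shut fingers; the grasp point (between the pads) lies 19 mm behind it (env.grasp_offset is the distance from the TCP to the grasp point, in m); x points along the fingers, y is the direction in which the jaws open and shut, and the axes are right-handed (so a half turn about x gives the same grasp; the last joint's range is limited). The gripper opens to 92 mm and grips with 3 to 60 N. Pads are 20 mm wide; open, the fingers measure 128 mm over their backs; the gripper's body (75 mm by 189 mm) begins 69 mm behind the grasp point.
Start: joints at [1.32, 0.353, 1.633, -0, 1.155, -0.002], TCP at [0.154, 0.606, 0.215] pointing down, gripper open.
Joint ranges: [-2.63, 2.63], [-0.92, 2.1], [0.06, 2.66], [-1.3, 4.44], [0, 2.69], [-3.02, 3.02]. Speed limits (rad/s): [2.22, 2.22, 2.79, 3.14, 3.14, 3.14].

## Interface

Orientations are given as [roll, pitch, yaw] about the fixed x, y, z axes, in that order (R = Rz(yaw) Ry(pitch) Rx(roll)).
In Python, from plant import env gives the robot as it stands. The module is installed in compiled form; this text tells all that it offers.
- The arm moves only by the tool jog_arm, never from a script. Its argument "increments" is a list of rows, each a list of 3 entries, a list of its own where there are three numbers: the opening, from 0 (shut) to 1 (fully open), then the shift along the tool's x, y, z in cm, then the turn, a rotation vector about the tool's x, y, z in rad. In form: [[jaw, [tx, ty, tz], [rx, ry, rz]], ...]. A call has exactly 10 rows; each row is the pose to reach, as a shift and turn from the pose commanded when the call began, along the tool's axes at that moment; what a row does not reach only later rows make up. A row lasts 1/12 s, in which the tool goes at most 41.7 mm and 7.16 degrees, less where a joint would pass 70% of its speed; a pose out of reach is approached as far as the arm can. A call with a gripper value outside its range is refused whole. The fingers move at their own pace and stop on an object; "squeeze" is the grip in N (left out, the last holds). Time passes only in rows, so rows that repeat a pose let the fingers close, or fill a call up. It gives the time, the measured TCP pose, the force and the opening at its end, in the units of the state.
- env.get_state(): the state, without advancing time (a new reading comes with each control period).
- env.get_image(name): name is "side" or "top" or "wrist"; returns a dict with "color" (480x640x3 uint8, red, green, blue), "fx", "fy", "cx", "cy" (pixels), "camera_from_world" (4x4, takes a point from world to camera coordinates); the wrist camera has in their place "mount" (4x4, takes a point from camera to tool coordinates, whose origin is the TCP and whose axes are the tool frame's). Camera axes: x right, y down, z forward; pixel columns grow to the right and rows downward; lengths in m; the calibration is good to about 2 mm. A picture is of the moment at which its call begins: read the wrist's pose just before it. There is no depth.
- env.job_done(): hands the job in, once; it reports no verdict.
Trained networks look in a picture, given as the dict that the camera call returned (one of the last four; its "shot" number tells which), for a name from the list of things; names that differ only in an ending like _2 or _b are one class to them, and where a whole thing is asked for, a point or a joint stands for the part that bears it (a point fixed in the world has none). Each returns a list of dicts, best first, with "p" (0 to 1); they miss things now and then, are a little off and sometimes report something else, mostly with a low value. They report only what shows in the picture. A call takes as long as a camera call.
- env.trace(name, picture): "region" (480x640 bool, what is visible of it) and "position" ([column, row] in pixels, amid what is visible of it).
The state is a dict: "time": time; "joint_pos": joint angles; "dq": joint speeds; "tau": joint torques, N m; "position": TCP position; "eef_rot": TCP orientation; "wrist_force": force on the tool from outside, world axes, zero at the start; "wrist_torque": the same for the moment, N m; "grip_width": finger opening in m.
Only numpy, scipy, OpenCV 4.12 (cv2) and the standard library are available. Lean on these libraries where they do the work, as an engineer would, in place of code of your own. Each camera call takes 0.05 s, during which the arm holds its last target. There are 200 camera calls.

## Task

Assemble the bench flow cell: thread the white spacer frame down over the two guide pins of the cell base, then thread the aluminium cover plate from the drain rack on top of it, each with its larger hole over the thicker pin and fully home, flat against what is beneath. The cover stands on edge in the rack, so lay it flat on the free bench and take it again across its width. Leave the copper plate in the rack and do not knock or shift the bottles, beaker, tape and timer.

Things in the scene. Friction and masses are not known exactly. Their poses are not given: they have to be found in the camera images.
- cell_base: Fixed flow-cell base: foot 170 x 80 x 10 mm, on it a dark block 150 (x) x 48 (y) mm; its flat top, the seat, is 36 mm above the bench. Origin at the centre of the underside. Two steel pins at local x = +57 (thick, 11 mm) and -57 (thin, 7 mm), y = 0, 35 mm tall, the last 9 mm tapered. Hose nipples stick out 14 mm at both x ends at z = 24. Thick pin away from the robot, yaw within 0.5 rad.
- thick_pin (a point): foot of the thick pin, centre, at seat height
- thin_pin (a point): foot of the thin pin, centre, at seat height
- spacer: White plastic frame plate 150 (x) x 60 (y) x 10 (z) mm, 0.1 kg, with a 76 x 30 mm window in the middle and a 14 mm hole at its local x = +57 and a 10 mm hole at x = -57 (both y = 0, through local z), so it fits only one way round; either face may be up. Origin at its centre (mid thickness). Lies flat on the bench at the start, at the left.
- spacer_thick_hole (a point): centre of the spacer's 14 mm hole, mid thickness
- spacer_thin_hole (a point): centre of the spacer's 10 mm hole, mid thickness
- cover: Aluminium plate 150 (x) x 60 (y) x 10 (z) mm, 0.11 to 0.22 kg, solid, with a dark field on both faces; a 14 mm hole at its local x = +57 and a 10 mm hole at x = -57 (both y = 0, through local z), so it fits only one way round; either face may be up. Origin at its centre. Starts on its long edge (local y up, local z level) in one of the two slots of the drain rack, its top edge 68 mm above the bench.
- cover_thick_hole (a point): centre of the cover's 14 mm hole, mid thickness
- cover_thin_hole (a point): centre of the cover's 10 mm hole, mid thickness
- wrong_plate: Copper-coloured plate of the same outline, its two holes only 60 mm apart; belongs to another cell. Stands like the cover in the other slot, 64 mm away. Origin at its centre. Stays where it is.
- drain_rack: Fixed grey drain rack, foot 124 (x) x 166 (y) x 8 mm, origin at the centre of the underside. Slots along its y at local x = +32 and -32, each between four 6 mm wire posts at y = +50 and -50, 13 mm apart, tops at z = 44; the plates stand on the foot at z = 8.
- bottle: white bottle with blue cap, 60 mm across, 121 tall; loose, stands near the work, bystander, origin at the centre of the underside
- beaker: glass beaker, 76 mm across, 86 tall; loose, stands near the work, bystander, origin at the centre of the underside
- dropper: brown dropper bottle, 34 mm across, 109 tall; loose, stands near the work, bystander, origin at the centre of the underside
- tape: roll of tape lying flat, 65 mm across, 24 tall; loose, stands near the work, bystander, origin at the centre of the underside
- timer: small white timer lying flat, 62 x 62 x 18 mm; loose, stands near the work, bystander, origin at the centre of the underside
- instrument_corner_left (a point): foot of the front left corner of the big fixed beige instrument at the back (380 mm tall, its front is the straight line from this corner to the right one); nothing is to be done with it, keep the arm clear
- instrument_corner_right (a point): foot of the front right corner of the same instrument. The bench in front of it, down to the bench edge at world x = 0.415, is mostly free to lay a plate on

How it is judged:
On the way, in this order (a step that is already met when the one before it is completed fails the run):
1. the spacer is fully down over both pins, flat on the seat, and let go (horizontal distance between spacer_thick_hole and thick_pin below 0.004 m and horizontal distance between spacer_thin_hole and thin_pin below 0.004 m and z of spacer in the frame of cell_base between 0.039 and 0.043 m and angle between the z axis of spacer and the z axis of cell_base, either way round below 0.04 rad and contact force between spacer and the fingers below 0.1 N and linear speed of spacer below 0.02 m/s), for 0.2 s.
2. the cover is fully down over both pins, flat on the spacer (horizontal distance between cover_thick_hole and thick_pin below 0.004 m and horizontal distance between cover_thin_hole and thin_pin below 0.004 m and z of cover in the frame of cell_base between 0.049 and 0.053 m and angle between the z axis of cover and the z axis of cell_base, either way round below 0.04 rad), for 0.2 s.
At the end, for the whole second after the job is handed in: Spacer lies on the seat and cover on the spacer, each with its 14 mm hole round the thick pin and its 10 mm hole round the thin pin (within 4 mm level), within 2 mm of its seated height (centres 41 and 51 mm above the bench) and level within 0.04 rad, released and at rest (all of step 1 and all of step 2 and contact force between cover and the fingers below 0.1 N and linear speed of cover below 0.02 m/s); the robot touches nothing.
It fails at once if a bystander (bottle, beaker, dropper bottle, tape roll or timer) is shifted more than 20 mm or tipped over (distance of any of bottle, beaker, dropper, tape, timer from where it was at the start of the episode above 0.02 m or angle between any of bottle, beaker, dropper, tape, timer's own z axis and vertical above 0.35 rad).
It fails at once if the copper plate is shifted more than 20 mm in the rack (distance of wrong_plate from where it was at the start of the episode above 0.02 m).
It also fails if it takes over 72 s, if anything falls off the work surface, if the arm or the gripper's body presses on something with over 40 N, if the wrist force passes 120 N, or if a joint passes its speed limit or range.

## Working session

There is one attempt and no reset: what is moved stays moved. The work goes in short steps, Python scripts to look and compute and a tool call to move; the robot and the scene stay as the last step left them, time stands still between calls to the robot, and variables do not carry over. Pictures are saved under pics/ and viewed, about 8 in all and at most 12, crops included, and the job is handed in when it is done.

Besides the shell and the picture viewer there is one more tool, called after "Call:" in YAML: its name, and indented under it one key for each argument. jog_arm: Moves the arm, as the interface text tells. Its arguments: {"type":"object","properties":{"increments":{"type":"array"},"squeeze":{"type":"number"}},"required":["increments"]}

```bash
mkdir -p pics; cat > h.py <<'E'
import numpy as np, cv2
from plant import env
from scipy.spatial.transform import Rotation as R
def Tt(s=None):
    s=s or env.get_state(); T=np.eye(4)
    T[:3,:3]=R.from_euler('xyz',s['eef_rot']).as_matrix(); T[:3,3]=s['position']; return T
def shot(n):
    T=Tt(); p=env.get_image(n)
    p['c2w']=T@p['mount'] if n=='wrist' else np.linalg.inv(p['camera_from_world'])
    return p
def px2w(p,uv,z):
    d=np.array([(uv[0]-p['cx'])/p['fx'],(uv[1]-p['cy'])/p['fy'],1.]); d=p['c2w'][:3,:3]@d; o=p['c2w'][:3,3]
    return o+d*(z-o[2])/d[2]
def w2px(p,w):
    c=np.linalg.inv(p['c2w'])@np.r_[w,1]; return c[:2]/c[2]*[p['fx'],p['fy']]+[p['cx'],p['cy']]
def save(p,f,pts=(),crop=None,scale=1):
    im=cv2.cvtColor(p['color'],cv2.COLOR_RGB2BGR).copy()
    for q in pts: cv2.circle(im,tuple(int(round(v)) for v in q),2,(0,0,255),-1)
    if crop: im=im[crop[1]:crop[3],crop[0]:crop[2]]
    cv2.imwrite('pics/'+f,cv2.resize(im,None,fx=scale,fy=scale))
def find(n,p,z):
    r=env.trace(n,p)
    return (r[0]['p'],np.array(r[0]['position']),px2w(p,r[0]['position'],z),r[0]['region']) if r else None
E
python3 - <<'E'
from h import *
p={n:shot(n) for n in('top','side')}
zs=dict(thick_pin=.036,thin_pin=.036,spacer_thick_hole=.005,spacer_thin_hole=.005,spacer=.005,cover=.068,wrong_plate=.068,drain_rack=.008,cell_base=.036,bottle=.06,beaker=.04,dropper=.05,tape=.02,timer=.018,cover_thick_hole=.038,cover_thin_hole=.038,instrument_corner_left=0,instrument_corner_right=0)
for c in p:
  print(c,p[c]['c2w'][:3,3].round(3),p[c]['fx'])
  for n,z in zs.items():
    r=find(n,p[c],z)
    print(n, None if r is None else (round(r[0],2),r[1].round(1),r[2].round(4)))
im=np.hstack([p['top']['color'],p['side']['color']])
save(p['top'],'top.png'); save(p['side'],'side.png')
print(env.get_state(),env.grasp_offset)
E
```

```text
top [0.337 0.04  1.412] 465.1351152346114
thick_pin (0.72, array([372.1, 265.6]), array([ 0.516 , -0.1401,  0.036 ]))
thin_pin (0.63, array([372.4, 264. ]), array([ 0.5209, -0.141 ,  0.036 ]))
spacer_thick_hole (0.6, array([174. , 264.8]), array([0.5088, 0.4572, 0.005 ]))
spacer_thin_hole (0.96, array([173.2, 267.5]), array([0.5006, 0.459 , 0.005 ]))
spacer (0.87, array([172.6, 265.3]), array([0.5072, 0.4613, 0.005 ]))
cover (0.62, array([463. , 257.3]), array([ 0.5424, -0.4031,  0.068 ]))
wrong_plate (0.86, array([447. , 269.6]), array([ 0.5051, -0.3548,  0.068 ]))
drain_rack (0.85, array([451.3, 267.7]), array([ 0.5187, -0.3858,  0.008 ]))
cell_base (0.82, array([371.2, 261.7]), array([ 0.5277, -0.1374,  0.036 ]))
bottle (0.65, array([239. , 262.2]), array([0.5141, 0.2526, 0.06  ]))
beaker (0.73, array([172.7, 256.1]), array([0.5304, 0.4526, 0.04  ]))
dropper (0.46, array([412. , 204.7]), array([ 0.7028, -0.2595,  0.05  ]))
tape (0.68, array([323., 277.]), array([0.4803, 0.0054, 0.02  ]))
timer (0.73, array([183.9, 218. ]), array([0.6519, 0.4343, 0.018 ]))
cover_thick_hole (0.69, array([465.1, 256.5]), array([ 0.5496, -0.4194,  0.038 ]))
cover_thin_hole (0.62, array([463.1, 255.6]), array([ 0.5522, -0.4134,  0.038 ]))Traceback (most recent call last):
  File "<stdin>", line 7, in <module>
  File "h.py", line 22, in find
    r=env.trace(n,p)
ValueError: it knows: beaker, bottle, cell_base, cover, cover_thick_hole, cover_thin_hole, drain_rack, dropper, spacer, spacer_thick_hole, spacer_thin_hole, tape, thick_pin, thin_pin, timer, wrong_plate
```

```bash
python3 - <<'E'
from h import *
p={n:shot(n) for n in('top','side')}
save(p['top'],'top.png',crop=(100,150,500,350),scale=2); save(p['side'],'side.png')
for n in['spacer','cover','wrong_plate','cell_base','drain_rack']:
    r=find(n,p['top'],0)
    z=dict(spacer=.01,cover=.068,wrong_plate=.068,cell_base=.036,drain_rack=.008)[n]
    c,(w,h),a=cv2.minAreaRect(np.argwhere(r[3])[:,::-1].astype(np.float32)); b=cv2.boxPoints((c,(w,h),a))
    print(n,r[0],[px2w(p['top'],q,z)[:2].round(3).tolist() for q in b])
s=env.get_state();print(s['position'],s['eef_rot'],env.grasp_offset, Tt(s).round(2).tolist(),p['side']['c2w'][:3,3])
E
```

```text
spacer 0.61 [[0.499, 0.546], [0.577, 0.415], [0.523, 0.383], [0.446, 0.513]]
cover 0.97 [[0.598, -0.354], [0.617, -0.379], [0.493, -0.463], [0.475, -0.438]]
wrong_plate 0.95 [[0.564, -0.307], [0.579, -0.328], [0.456, -0.408], [0.442, -0.388]]
cell_base 0.66 [[0.665, 0.46], [0.68, 0.403], [0.621, 0.386], [0.606, 0.442]]
drain_rack 0.88 [[0.561, -0.295], [0.622, -0.38], [0.483, -0.471], [0.425, -0.387]]
[0.15390274 0.60574344 0.21455102] [-0.92824396  1.57073283 -1.1770462 ] 0.0187 [[0.0, 0.25, 0.97, 0.15], [-0.0, 0.97, -0.25, 0.61], [-1.0, -0.0, 0.0, 0.21], [0.0, 0.0, 0.0, 1.0]] [ 0.54408691 -1.03684762  0.76601508]
```

View pics/top.png

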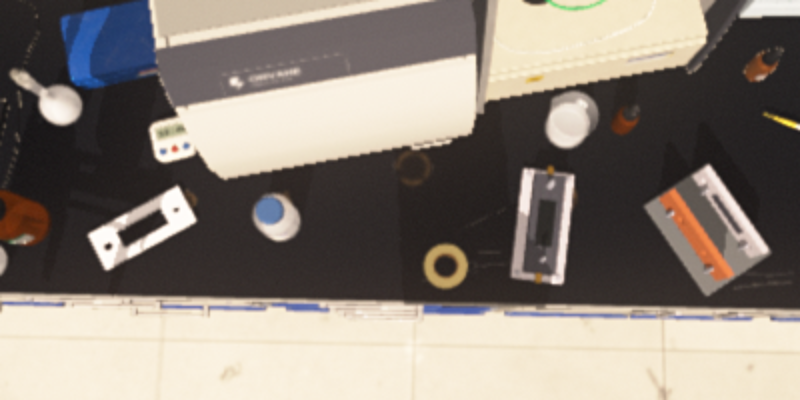

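View pics/side.png

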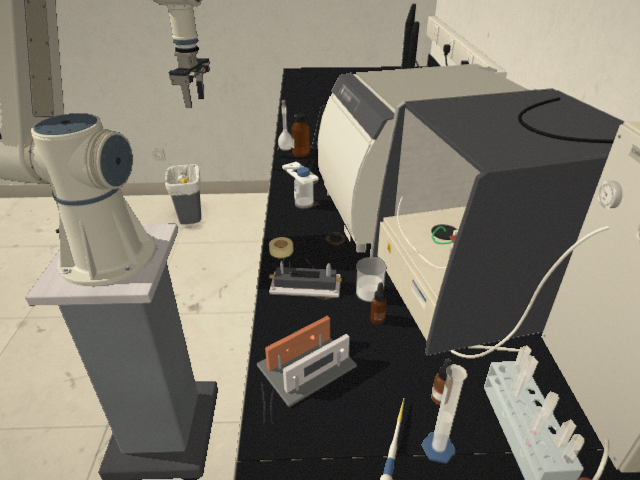

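Call:
jog_arm:
  increments:
    - [1,[0,-4.9,38.2],[0.785,0,0]]
    - [1,[0,-4.9,38.2],[0.785,0,0]]
    - [1,[0,-4.9,38.2],[0.785,0,0]]
    - [1,[0,-4.9,38.2],[0.785,0,0]]
    - [1,[0,-4.9,38.2],[0.785,0,0]]
    - [1,[0,-4.9,38.2],[0.785,0,0]]
    - [1,[0,-4.9,38.2],[0.785,0,0]]
    - [1,[0,-4.9,38.2],[0.785,0,0]]
    - [1,[0,-4.9,38.2],[0.785,0,0]]
    - [1,[0,-4.9,38.2],[0.785,0,0]]

```text
time: 2.08
position: [0.5173, 0.4614, 0.2145]
eef_rot: [0.822, 1.568, -0.215]
wrist_force: [-1.1, -0.2, -0.1]
grip_width: 0.0919
```

```bash
cat >> h.py <<'E'
def go(pos,Rt=None,ang=None):
    """shift(cm), rotvec to reach pos with tool down & tool-y at world angle ang (deg)"""
    T=Tt()
    if ang is not None:
        a=np.radians(ang); y=np.array([np.cos(a),np.sin(a),0]); x=np.array([0,0,-1.]); Rt=np.c_[x,y,np.cross(x,y)]
    if Rt is None: Rt=T[:3,:3]
    return (T[:3,:3].T@(np.array(pos)-T[:3,3])*100).round(2), R.from_matrix(T[:3,:3].T@Rt).as_rotvec().round(4)
def yang(): T=Tt(); return np.degrees(np.arctan2(T[1,1],T[0,1])).round(2)
E
python3 - <<'E'
from h import *
p=shot('wrist'); s=env.get_state(); print(s['position'],s['eef_rot'],s['joint_pos'].round(3) if hasattr(s['joint_pos'],'round') else s['joint_pos'],yang())
print(p['mount'].round(3),p['fx'])
save(p,'w1.png')
for n in ['spacer','spacer_thick_hole','spacer_thin_hole']:
    r=find(n,p,.01)
    if r:
        print(n,r[0],r[1],r[2],r[3].sum())
        b=cv2.boxPoints(cv2.minAreaRect(np.argwhere(r[3])[:,::-1].astype(np.float32)));print([px2w(p,q,.01)[:2].round(4).tolist() for q in b])
E
```

```text
[0.51657918 0.46177138 0.21431227] [ 0.77706892  1.56921397 -0.26058933] [ 7.280e-01  4.580e-01  1.475e+00 -1.000e-03  1.208e+00  1.950e-01] 30.55
[[ 0.001 -0.293  0.956 -0.17 ]
 [ 1.    -0.    -0.001 -0.001]
 [ 0.     0.956  0.293 -0.083]
 [ 0.     0.     0.     1.   ]] 342.838186263476
spacer_thick_hole 0.84 [313.1 207.5] [0.49855459 0.46620266 0.01      ] 5492
[[0.5224, 0.3834], [0.4514, 0.5162], [0.5034, 0.5457], [0.5809, 0.4164]]
spacer_thin_hole 0.89 [310.8 209.1] [0.49725998 0.46336619 0.01      ] 5369
[[0.4525, 0.5145], [0.5029, 0.5443], [0.5817, 0.4182], [0.5251, 0.3848]]
```

View pics/w1.png

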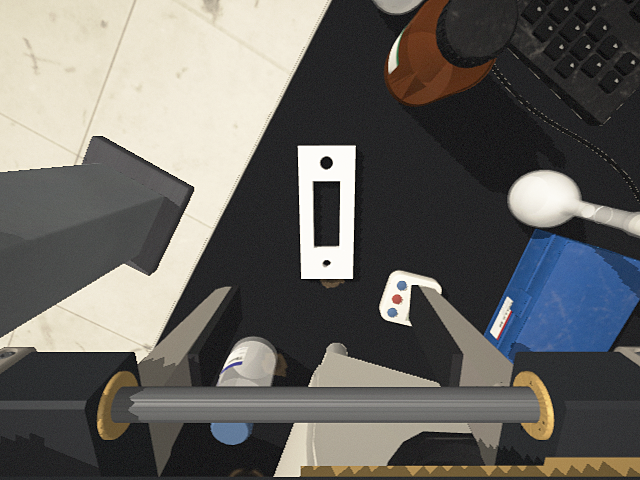

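```bash
cat >> h.py <<'E'
def holes(p,z,lo=150,roi=None,inv=False,minA=15,maxA=4000):
    """dark blobs enclosed in bright plates: px centre, area, world"""
    g=cv2.cvtColor(p['color'],cv2.COLOR_RGB2GRAY); m=(g>lo).astype(np.uint8)
    cs,h=cv2.findContours(m,cv2.RETR_CCOMP,cv2.CHAIN_APPROX_NONE); o=[]
    for c,k in zip(cs,h[0]):
        a=cv2.contourArea(c)
        if k[3]>=0 and minA<a<maxA:
            M=cv2.moments(c); q=np.array([M['m10'],M['m01']])/M['m00']
            if roi is None or (roi[0]<q[0]<roi[2] and roi[1]<q[1]<roi[3]): o.append((q.round(1),a,px2w(p,q,z)[:2].round(4)))
    return o
E
python3 - <<'E'
from h import *
p=shot('wrist')
for h in holes(p,.01,roi=(280,130,370,290)): print(h)
g=cv2.cvtColor(p['color'],cv2.COLOR_RGB2GRAY)[130:295,285:370]; c=max(cv2.findContours((g>150).astype(np.uint8),0,1)[0],key=cv2.contourArea)
b=cv2.boxPoints(cv2.minAreaRect(c))+[285,130]; W=np.array([px2w(p,q,.01)[:2] for q in b]); print(W.round(4),W.mean(0),np.linalg.norm(W-np.roll(W,1,0),axis=1))
d=[np.degrees(np.arctan2(*(W[i]-W[i-1])[::-1])).round(1) for i in range(4)];print(d)
print(go([*W.mean(0),.06],ang=30.5),yang())
E
```

```text
(array([330. , 267.5]), 46.0, array([0.544 , 0.4183]))
(array([329.8, 218.2]), 1776.0, array([0.5138, 0.4683]))
(array([330.2, 168.1]), 143.5, array([0.4862, 0.5151]))
[[0.4516 0.5151]
 [0.5031 0.5457]
 [0.5834 0.4191]
 [0.5257 0.3848]] [0.51595837 0.4661413 ] [0.14985448 0.05989041 0.14984559 0.06717618]
[np.float64(119.6), np.float64(30.7), np.float64(-57.6), np.float64(-149.2)]
(array([15.44,  0.54,  0.16]), array([ 0.0053, -0.0004,  0.0008])) 30.81
```

Call:
jog_arm:
  increments:
    - [1,[8,0.5,0.2],[0,0,0]]
    - [1,[10,0.5,0.2],[0,0,0]]
    - [1,[12,0.5,0.2],[0,0,0]]
    - [1,[12,0.5,0.2],[0,0,0]]
    - [1,[12,0.5,0.2],[0,0,0]]
    - [1,[12,0.5,0.2],[0,0,0]]
    - [1,[12,0.5,0.2],[0,0,0]]
    - [1,[12,0.5,0.2],[0,0,0]]
    - [1,[12,0.5,0.2],[0,0,0]]
    - [1,[12,0.5,0.2],[0,0,0]]

```text
time: 3.17
position: [0.5179, 0.4655, 0.096]
eef_rot: [1.753, 1.569, 0.719]
wrist_force: [0.8, -0.6, -1.0]
grip_width: 0.0913
```

```bash
python3 - <<'E'
from h import *
p=shot('wrist')
for h in holes(p,.01,maxA=20000): print(h)
print(go([.5153,.4665,.003],ang=30.8),yang(),env.get_state()['position'])
save(p,'w2.png')
E
```

```text
(array([191.1, 450.8]), 25.0, array([0.509 , 0.2294]))
(array([199.4, 449.3]), 42.5, array([0.5151, 0.235 ]))
(array([323.8, 313.3]), 57.5, array([0.5434, 0.4191]))
(array([323.5, 245.9]), 3416.0, array([0.5135, 0.4692]))
(array([323.5, 176.1]), 290.0, array([0.4862, 0.5152]))
(array([ 9.26, -0.16, -0.23]), array([-0.0007, -0.0003, -0.0014])) 30.76 [0.51775573 0.46531137 0.09563339]
```

View pics/w2.png

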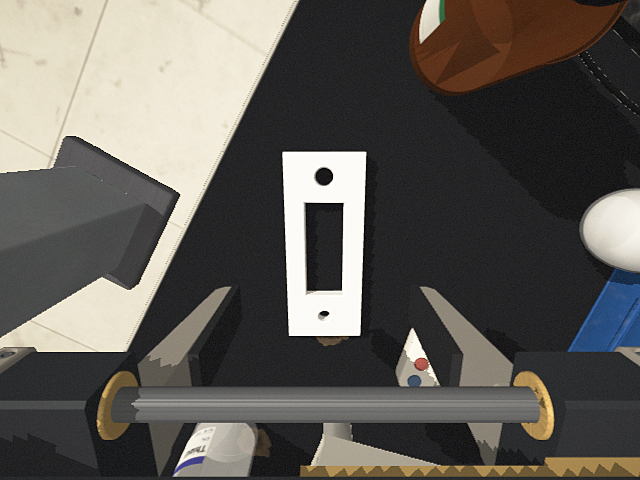

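Call:
jog_arm:
  increments:
    - [1,[4,-0.2,-0.2],[0,0,0]]
    - [1,[7,-0.2,-0.2],[0,0,0]]
    - [1,[8.5,-0.2,-0.2],[0,0,0]]
    - [1,[9.2,-0.2,-0.2],[0,0,0]]
    - [1,[9.2,-0.2,-0.2],[0,0,0]]
    - [1,[9.2,-0.2,-0.2],[0,0,0]]
    - [0.8,[9.2,-0.2,-0.2],[0,0,0]]
    - [0.5,[9.2,-0.2,-0.2],[0,0,0]]
    - [0.5,[9.2,-0.2,-0.2],[0,0,0]]
    - [0.5,[9.2,-0.2,-0.2],[0,0,0]]
  squeeze: 20

```text
time: 4.05
position: [0.5149, 0.466, 0.0031]
eef_rot: [1.796, 1.57, 0.762]
wrist_force: [0.6, -0.2, -0.2]
grip_width: 0.0676
```

```bash
python3 - <<'E'
from h import *
p=shot('wrist')
for h in holes(p,.01,maxA=20000): print(h)
s=env.get_state();print(go([.5153,.4665,.003],ang=30.8),yang(),s['position'],s['grip_width'])
E
```

```text
(array([327.1, 301.6]), 7531.0, array([0.5136, 0.4688]))
(array([327.3, 197.5]), 647.0, array([0.4857, 0.5156]))
(array([-0.  ,  0.07, -0.03]), array([-0.0005, -0.0001, -0.0006])) 30.77 [0.51484619 0.46592336 0.00298832] 0.06314190848111345
```

Call:
jog_arm:
  increments:
    - [0.4,[0,0,0],[0,0,0]]
    - [0.4,[0,0,0],[0,0,0]]
    - [0.4,[0,0,0],[0,0,0]]
    - [0.4,[-4,0,0],[0,0,0]]
    - [0.4,[-8,0,0],[0,0,0]]
    - [0.4,[-12,0,0],[0,0,0]]
    - [0.4,[-16,0,0],[0,0,0]]
    - [0.4,[-20,0,0],[0,0,0]]
    - [0.4,[-20,0,0],[0,0,0]]
    - [0.4,[-20,0,0],[0,0,0]]
  squeeze: 20

```text
time: 4.93
position: [0.5157, 0.4667, 0.2055]
eef_rot: [1.771, 1.566, 0.737]
wrist_force: [-0.4, -0.3, -1.4]
grip_width: 0.0597
```

```bash
python3 - <<'E'
from h import *
s=env.get_state();print(s['position'],s['grip_width'],yang())
# view position: base at side, tool y at -97
print(go([.47,-.01,.20],ang=-97))
E
```

```text
[0.515705   0.46669985 0.20547498] 0.059704215494069936 30.77
(array([  0.37, -28.32,  38.62]), array([ 2.23e+00, -6.00e-03, -1.60e-03]))
```

Call:
jog_arm:
  increments:
    - [0.4,[0,-28.3,38.6],[2.23,0,0]]
    - [0.4,[0,-28.3,38.6],[2.23,0,0]]
    - [0.4,[0,-28.3,38.6],[2.23,0,0]]
    - [0.4,[0,-28.3,38.6],[2.23,0,0]]
    - [0.4,[0,-28.3,38.6],[2.23,0,0]]
    - [0.4,[0,-28.3,38.6],[2.23,0,0]]
    - [0.4,[0,-28.3,38.6],[2.23,0,0]]
    - [0.4,[0,-28.3,38.6],[2.23,0,0]]
    - [0.4,[0,-28.3,38.6],[2.23,0,0]]
    - [0.4,[0,-28.3,38.6],[2.23,0,0]]

```text
time: 5.77
position: [0.4728, 0.0491, 0.2008]
eef_rot: [-0.743, 1.568, -3.033]
wrist_force: [1.1, -0.8, -0.1]
grip_width: 0.0596
```

```bash
python3 - <<'E'
from h import *
s=env.get_state();print(s['position'],s['grip_width'],yang())
print(go([.47,-.01,.20],ang=-97))
E
```

```text
[0.47281468 0.04908923 0.20076949] 0.05956846449428142 -41.18
(array([0.08, 3.68, 4.63]), array([9.742e-01, 3.200e-03, 8.000e-04]))
```

Call:
jog_arm:
  increments:
    - [0.4,[0,3.5,4.2],[0.97,0,0]]
    - [0.4,[0,3.5,4.2],[0.97,0,0]]
    - [0.4,[0,3.5,4.2],[0.97,0,0]]
    - [0.4,[0,3.5,4.2],[0.97,0,0]]
    - [0.4,[0,3.5,4.2],[0.97,0,0]]
    - [0.4,[0,3.5,4.2],[0.97,0,0]]
    - [0.4,[0,3.5,4.2],[0.97,0,0]]
    - [0.4,[0,3.5,4.2],[0.97,0,0]]
    - [0.4,[0,3.5,4.2],[0.97,0,0]]
    - [0.4,[0,3.5,4.2],[0.97,0,0]]

```text
time: 6.6
position: [0.4728, -0.0037, 0.2012]
eef_rot: [0.086, 1.568, 3.118]
wrist_force: [-0.2, 1.3, -1.0]
grip_width: 0.0594
```

```bash
python3 - <<'E'
from h import *
p=shot('wrist');s=env.get_state();print(s['position'],s['grip_width'],yang())
for n in ['cell_base','thick_pin','thin_pin','spacer']:
    r=find(n,p,.036); print(n,r and (r[0],r[1],r[2]))
np.save('w3.npy',p['color']);np.save('w3c.npy',p['c2w'])
for h in holes(p,.2,maxA=20000): print(h)
save(p,'w3.png')
E
```

```text
[ 0.47306166 -0.00367127  0.20148972] 0.059744380195865025 -96.23
cell_base (0.84, array([450.3, 138. ]), array([ 0.54558843, -0.12999403,  0.036     ]))
thick_pin (0.92, array([453.5, 142.9]), array([ 0.54087449, -0.13295896,  0.036     ]))
thin_pin (0.56, array([451.1, 141.2]), array([ 0.5426457 , -0.13073082,  0.036     ]))
spacer (0.72, array([452.8, 142.6]), array([ 0.54121563, -0.13230847,  0.036     ]))
(array([325.8, 304.8]), 6081.5, array([ 0.4699, -0.0047]))
(array([315.5, 242.4]), 338.0, array([ 0.5061, -0.0032]))
(array([325.3, 195.2]), 486.5, array([ 0.5298, -0.0109]))
(array([416.4, 223.6]), 62.0, array([ 0.5103, -0.0556]))
```

View pics/w3.png

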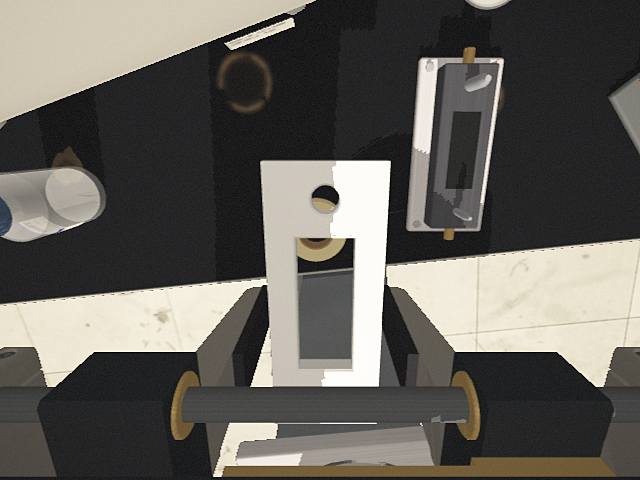

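```bash
python3 - <<'E'
from h import *
im=cv2.cvtColor(np.load('w3.npy'),cv2.COLOR_RGB2BGR)
a=cv2.resize(im[40:150,400:520],None,fx=5,fy=5,interpolation=cv2.INTER_CUBIC);b=cv2.resize(im[170:250,400:520],None,fx=5,fy=5,interpolation=cv2.INTER_CUBIC)
h=480
o=np.zeros((550,800,3),np.uint8)
a=cv2.resize(im[55:115,440:510],None,fx=8,fy=8,interpolation=cv2.INTER_CUBIC)[:, :400]
b=cv2.resize(im[185:240,430:480],None,fx=8,fy=8,interpolation=cv2.INTER_CUBIC)
o[:a.shape[0],:400]=a;o[:b.shape[0],400:400+b.shape[1]]=b
cv2.imwrite('pics/c3.png',o)
E
```

```text
(no output)
```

View pics/c3.png

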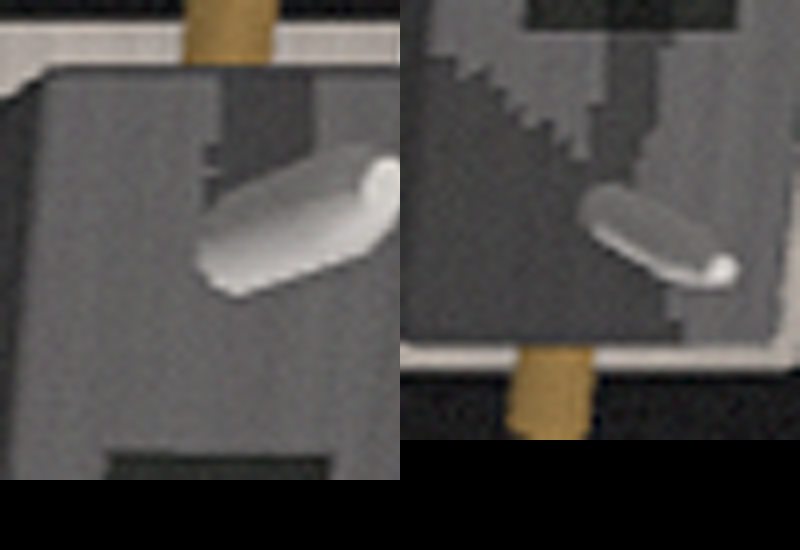

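```bash
python3 - <<'E'
from h import *
p=env.get_image('wrist'); p['c2w']=np.load('w3c.npy')
F=lambda u,z:px2w(p,u,z)[:2]
a,b=F((470,85.6),.036),F((455.9,211.6),.036); t=F((470,218.7),.071); t2=F((489.5,77.5),.071)
# block top corners / foot check
d=a-b; print(a,b,np.linalg.norm(d),np.degrees(np.arctan2(d[1],d[0])),(a+b)/2,'tips',t2,t,np.linalg.norm(t2-t),np.degrees(np.arctan2(*(t2-t)[::-1])))
im=np.load('w3.npy')
g=env.get_state()
# spacer hole position in tool coords: thick hole upper face z = TCP+.007
T=Tt(); zt=T[2,3]+.007
h=px2w(p,(325.3,195.2),zt); print('hole tool',T[:3,:3].T@(h-T[:3,3]))
for q in[(262,161),(390,160),(381,383),(272,383)]: print((T[:3,:3].T@(px2w(p,q,zt)-T[:3,3])).round(4))
# network region of base: top face rect
E
```

```text
[ 0.58847499 -0.14756107] [ 0.47512936 -0.13537507] 0.11399881766713069 -6.136402725172046 [ 0.53180217 -0.14146807] tips [ 0.58923344 -0.14883909] [ 0.47566471 -0.13514901] 0.11439088488038615 -6.873525370888871
hole tool [-0.00701442  0.00097044 -0.05793384]
[-0.007  -0.028  -0.0735]
[-0.007   0.0305 -0.074 ]
[-0.007   0.0324  0.0473]
[-0.007  -0.0287  0.0474]
```

```bash
python3 - <<'E'
from h import *
print(go([.5321,-.1408,.10],ang=-96.5))
E
```

```text
(array([10.24, 12.98, -7.32]), array([ 0.0024,  0.0002, -0.    ]))
```

Call:
jog_arm:
  increments:
    - [0.4,[0,4,-2.3],[0,0,0]]
    - [0.4,[0,7,-4.6],[0,0,0]]
    - [0.4,[0,10,-6],[0,0,0]]
    - [0.4,[2,13,-7.3],[0,0,0]]
    - [0.4,[6,13,-7.3],[0,0,0]]
    - [0.4,[9,13,-7.3],[0,0,0]]
    - [0.4,[10.2,13,-7.3],[0.002,0,0]]
    - [0.4,[10.2,13,-7.3],[0.002,0,0]]
    - [0.4,[10.2,13,-7.3],[0.002,0,0]]
    - [0.4,[10.2,13,-7.3],[0.002,0,0]]

```text
time: 7.73
position: [0.5332, -0.141, 0.1023]
eef_rot: [2.99, 1.568, -0.265]
wrist_force: [0.5, -0.7, 0.2]
grip_width: 0.0597
```

```bash
python3 - <<'E'
from h import *
env.get_image('top')
p=shot('wrist');s=env.get_state();print(s['position'],s['grip_width'],yang())
print(go([.5321,-.1408,.10],ang=-96.5))
for h in holes(p,s['position'][2]+.007,maxA=20000): print(h)
f=w2px(p,[.5885,-.1480,.036]);t=w2px(p,[.5885,-.1480,.071]); print(f,t)
save(p,'w4.png',crop=(240,130,410,390),scale=2.3)
E
```

```text
[ 0.53330288 -0.14105446  0.10258519] 0.059327335507308045 -96.5
(array([ 0.26, -0.01,  0.12]), array([ 0.    , -0.0033, -0.0005]))
(array([325. , 301.7]), 7526.0, array([ 0.5364, -0.1423]))
(array([325.1, 200.4]), 616.5, array([ 0.589 , -0.1483]))
(array([  9.5, 133.8]), 23.0, array([ 0.6352, -0.0102]))
(array([ 19.1, 126.6]), 16.0, array([ 0.6377, -0.0157]))
(array([ 56.1, 112.1]), 31.0, array([ 0.6416, -0.0342]))
[324.56449491 184.19640878] [324.5765206  190.95029121]
```

View pics/w4.png

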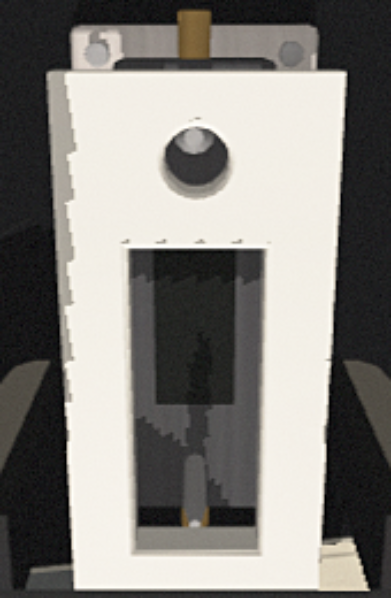

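Call:
jog_arm:
  increments:
    - [0.4,[0,0,0.07],[0,0,0]]
    - [0.4,[1.2,0,0.07],[0,0,0]]
    - [0.4,[2.2,0,0.07],[0,0,0]]
    - [0.4,[3,0,0.07],[0,0,0]]
    - [0.4,[3.7,0,0.07],[0,0,0]]
    - [0.4,[4.4,0,0.07],[0,0,0]]
    - [0.4,[5,0,0.07],[0,0,0]]
    - [0.4,[5.5,0,0.07],[0,0,0]]
    - [0.4,[5.5,0,0.07],[0,0,0]]
    - [0.4,[5.5,0,0.07],[0,0,0]]

```text
time: 8.67
position: [0.5317, -0.1409, 0.045]
eef_rot: [-2.878, 1.57, 0.15]
wrist_force: [5.7, 1.7, -2.7]
grip_width: 0.0598
```

```bash
python3 - <<'E'
from h import *
s=env.get_state();print(s['position'],s['grip_width'],yang(),s['wrist_force'],s['wrist_torque'])
E
```

```text
[ 0.53170145 -0.1408924   0.0450356 ] 0.05976263309210238 -96.55 [ 5.69556151  1.72988439 -2.6637384 ] [ 0.35612161 -0.81045921 -0.05675718]
```

Call:
jog_arm:
  increments:
    - [0.4,[0,0,-0.08],[0,0,0]]
    - [0.4,[0.3,0,-0.08],[0,0,0]]
    - [0.4,[0.6,0,-0.08],[0,0,0]]
    - [0.4,[0.6,0,-0.08],[0,0,0]]
    - [0.4,[0.6,0,-0.08],[0,0,0]]
    - [0.75,[0.6,0,-0.08],[0,0,0]]
    - [0.75,[0.6,0,-0.08],[0,0,0]]
    - [0.75,[0.6,0,-0.08],[0,0,0]]
    - [0.75,[0.6,0,-0.08],[0,0,0]]
    - [0.75,[0.6,0,-0.08],[0,0,0]]

```text
time: 9.5
position: [0.5317, -0.1411, 0.0396]
eef_rot: [0.089, 1.57, 3.116]
wrist_force: [0.8, 1.0, 0.4]
grip_width: 0.0692
```

Call:
jog_arm:
  increments:
    - [0.8,[0,0,0],[0,0,0]]
    - [0.8,[-2,0,0],[0,0,0]]
    - [0.8,[-5,0,0],[0,0,0]]
    - [0.8,[-9,0,0],[0,0,0]]
    - [0.8,[-13,0,0],[0,0,0]]
    - [0.8,[-15,0,0],[0,0,0]]
    - [0.8,[-15,0,0],[0,0,0]]
    - [0.8,[-15,0,0],[0,0,0]]
    - [0.8,[-15,0,0],[0,0,0]]
    - [0.8,[-15,0,0],[0,0,0]]

```text
time: 10.33
position: [0.5308, -0.1408, 0.1879]
eef_rot: [-0.138, 1.568, 2.889]
wrist_force: [0.3, 0.4, -0.7]
grip_width: 0.0735
```

```bash
python3 - <<'E'
from h import *
p=shot('wrist');s=env.get_state();print(s['position'],s['grip_width'],yang(),s['wrist_force'])
save(p,'w5.png',crop=(150,90,490,390),scale=2)
p=shot('top')
for n in('cover','wrong_plate'):
    r=find(n,p,.068); print(n,r[0],r[2])
print(go([.47,-.33,.25],ang=-56),go([.5,-.33,.25],ang=124))
E
```

```text
[ 0.53090936 -0.14076795  0.18789615] 0.07350173044527473 -96.54 [0.38518322 0.20898864 0.34383142]
cover 0.91 [ 0.54315624 -0.40808561  0.068     ]
wrong_plate 0.51 [ 0.48203711 -0.36959379  0.068     ]
(array([-6.15, 19.48,  3.95]), array([-0.7076,  0.0018,  0.001 ])) (array([-6.16, 19.14,  0.97]), array([ 2.434e+00,  1.300e-03, -2.300e-03]))
```

View pics/w5.png

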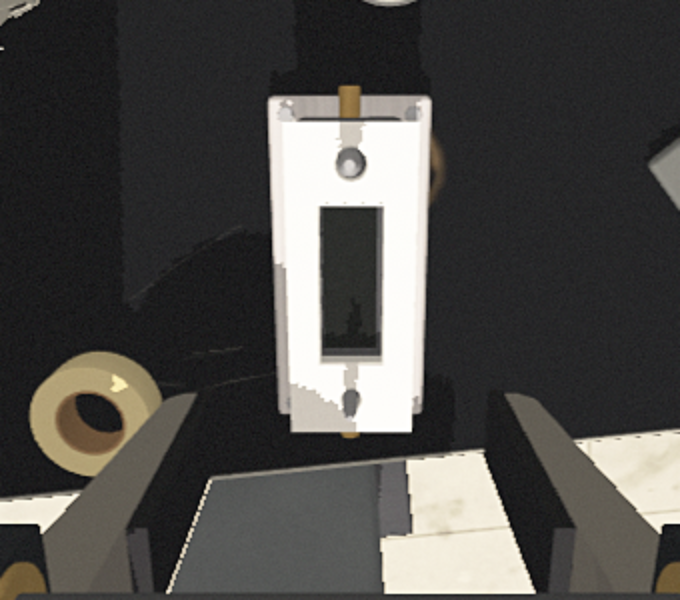

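```bash
python3 - <<'E'
from h import *
print(go([.545,-.407,.16],ang=-56))
E
```

```text
(array([ 2.83, 26.28, -4.39]), array([-0.7076,  0.0018,  0.001 ]))
```

Call:
jog_arm:
  increments:
    - [0.44,[2,26.3,-4.4],[-0.707,0,0]]
    - [0.44,[2,26.3,-4.4],[-0.707,0,0]]
    - [0.44,[2,26.3,-4.4],[-0.707,0,0]]
    - [0.44,[2,26.3,-4.4],[-0.707,0,0]]
    - [0.44,[2.8,26.3,-4.4],[-0.707,0,0]]
    - [0.44,[2.8,26.3,-4.4],[-0.707,0,0]]
    - [0.44,[2.8,26.3,-4.4],[-0.707,0,0]]
    - [0.44,[2.8,26.3,-4.4],[-0.707,0,0]]
    - [0.44,[2.8,26.3,-4.4],[-0.707,0,0]]
    - [0.44,[2.8,26.3,-4.4],[-0.707,0,0]]

```text
time: 11.37
position: [0.5453, -0.4065, 0.1609]
eef_rot: [-1.463, 1.569, 2.271]
wrist_force: [0.4, 0.5, -0.2]
grip_width: 0.0404
```

```bash
python3 - <<'E'
from h import *
env.get_image('top')
p=shot('wrist');s=env.get_state();print(s['position'],s['grip_width'],yang(),s['joint_pos'])
for n in('cover','wrong_plate'):
    r=find(n,p,.068)
    if r: 
        b=cv2.boxPoints(cv2.minAreaRect(np.argwhere(r[3])[:,::-1].astype(np.float32)));print(n,r[0],r[1],b.round(),[px2w(p,q,.068)[:2].round(4).tolist() for q in b])
save(p,'w6.png',crop=(120,0,520,400),scale=1.5)
E
```

```text
[ 0.54578383 -0.40600568  0.16161732] 0.040344455197569115 -55.99 [-6.41910938e-01  4.86561901e-01  1.55214961e+00  2.62002928e-04
  1.10340059e+00  3.35162742e-01]
cover 0.95 [341.7 235.3] [[332. 330.]
 [336. 150.]
 [351. 150.]
 [347. 330.]] [[0.4885, -0.4523], [0.6141, -0.3701], [0.6202, -0.3796], [0.4956, -0.4635]]
wrong_plate 0.57 [264. 217.] [[251. 150.]
 [277. 149.]
 [282. 291.]
 [257. 292.]] [[0.5786, -0.3182], [0.5899, -0.3337], [0.4955, -0.3973], [0.4826, -0.3799]]
```

View pics/w6.png

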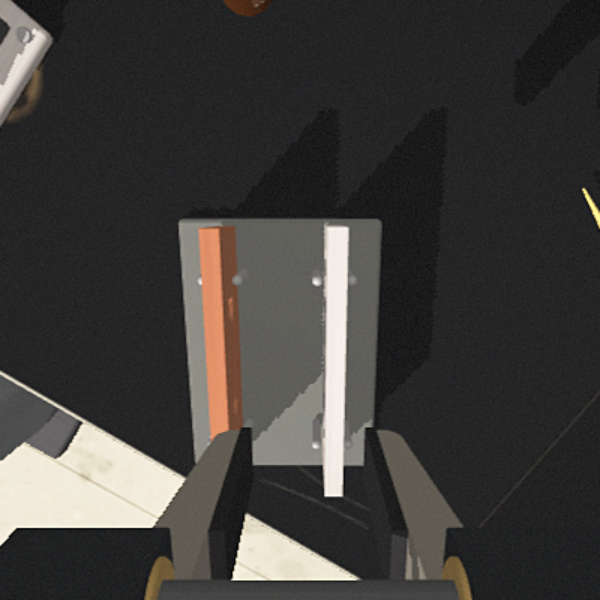

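```bash
python3 - <<'E'
from h import *
print(go([.5546,-.4164,.04],ang=-56.5))
E
```

```text
(array([12.2 ,  1.33, -0.14]), array([ 0.0094, -0.0002, -0.0001]))
```

Call:
jog_arm:
  increments:
    - [0.44,[0,1.3,-0.1],[0.009,0,0]]
    - [0.44,[3,1.3,-0.1],[0.009,0,0]]
    - [0.44,[6,1.3,-0.1],[0.009,0,0]]
    - [0.44,[8.5,1.3,-0.1],[0.009,0,0]]
    - [0.44,[10.5,1.3,-0.1],[0.009,0,0]]
    - [0.44,[12,1.3,-0.1],[0.009,0,0]]
    - [0.44,[12,1.3,-0.1],[0.009,0,0]]
    - [0.44,[12,1.3,-0.1],[0.009,0,0]]
    - [0.25,[12,1.3,-0.1],[0.009,0,0]]
    - [0.25,[12,1.3,-0.1],[0.009,0,0]]
  squeeze: 30

```text
time: 12.4
position: [0.5549, -0.4182, 0.0434]
eef_rot: [1.91, 1.568, -0.648]
wrist_force: [-0.1, 0.3, 0.4]
grip_width: 0.0293
```

Call:
jog_arm:
  increments:
    - [0.02,[0,0,0],[0,0,0]]
    - [0.02,[0,0,0],[0,0,0]]
    - [0.02,[0,0,0],[0,0,0]]
    - [0.02,[0,0,0],[0,0,0]]
    - [0.02,[0,0,0],[0,0,0]]
    - [0.02,[0,0,0],[0,0,0]]
    - [0.02,[0,0,0],[0,0,0]]
    - [0.02,[0,0,0],[0,0,0]]
    - [0.02,[0,0,0],[0,0,0]]
    - [0.02,[0,0,0],[0,0,0]]

```text
time: 13.23
position: [0.5541, -0.4179, 0.0424]
eef_rot: [1.898, 1.57, -0.66]
wrist_force: [-1.1, 0.3, 4.9]
grip_width: 0.0101
```

Call:
jog_arm:
  increments:
    - [0.02,[-1,0,0],[0,0,0]]
    - [0.02,[-3,0,0],[0,0,0]]
    - [0.02,[-6,0,0],[0,0,0]]
    - [0.02,[-9,0,0],[0,0,0]]
    - [0.02,[-12,0,0],[0,0,0]]
    - [0.02,[-15,0,0],[0,0,0]]
    - [0.02,[-18,0,0],[0,0,0]]
    - [0.02,[-18,0,0],[0,0,0]]
    - [0.02,[-18,0,0],[0,0,0]]
    - [0.02,[-18,0,0],[0,0,0]]

```text
time: 14.07
position: [0.5532, -0.4171, 0.2209]
eef_rot: [-1.229, 1.57, 2.496]
wrist_force: [-1.0, 0.0, -2.2]
grip_width: 0.0099
```

```bash
python3 - <<'E'
from h import *
s=env.get_state();print(s['position'],s['grip_width'],yang(),s['wrist_force'])
p=shot('top')
for n,z in dict(wrong_plate=.068,cover=.24,tape=.012,bottle=.06).items():
    r=find(n,p,z); print(n,r and (r[0],r[1],r[2]))
    if n=='bottle' and r: print(px2w(p,r[1],.12),[px2w(p,(np.argwhere(r[3])[:,1].max(),r[1][1]),z) for z in(0,.12)])
    if n=='tape' and r: print(px2w(p,(np.argwhere(r[3])[:,1].min(),r[1][1]),.024))
print(go([.46,.125,.22],ang=0))
E
```

```text
[ 0.55322488 -0.41711367  0.22094839] 0.009920126753025352 -56.55 [-0.99829935  0.04708544 -2.17363346]
wrong_plate (0.69, array([446.2, 268.8]), array([ 0.50738843, -0.35253354,  0.068     ]))
cover (0.55, array([474.5, 230.6]), array([ 0.58666631, -0.37879455,  0.24      ]))
tape (0.69, array([330.9, 280. ]), array([ 0.47263587, -0.01878546,  0.012     ]))
[0.47028774 0.03518915 0.024     ]
bottle (0.77, array([239.1, 263.5]), array([0.51024649, 0.25211109, 0.06      ]))
[0.50256188 0.24269622 0.12      ] [array([0.51861722, 0.2314172 , 0.        ]), array([0.50318969, 0.21514626, 0.12      ])]
(array([  0.1 , -50.37, -22.11]), array([-9.87e-01, -4.00e-04,  2.50e-03]))
```

Call:
jog_arm:
  increments:
    - [0.02,[0,-50.4,-22.1],[-0.987,0,0]]
    - [0.02,[0,-50.4,-22.1],[-0.987,0,0]]
    - [0.02,[0,-50.4,-22.1],[-0.987,0,0]]
    - [0.02,[0,-50.4,-22.1],[-0.987,0,0]]
    - [0.02,[0,-50.4,-22.1],[-0.987,0,0]]
    - [0.02,[0,-50.4,-22.1],[-0.987,0,0]]
    - [0.02,[0,-50.4,-22.1],[-0.987,0,0]]
    - [0.02,[0,-50.4,-22.1],[-0.987,0,0]]
    - [0.02,[0,-50.4,-22.1],[-0.987,0,0]]
    - [0.02,[0,-50.4,-22.1],[-0.987,0,0]]

```text
time: 15.15
position: [0.4821, -0.0052, 0.2213]
eef_rot: [-1.684, 1.57, 3.028]
wrist_force: [1.1, 0.6, -1.3]
grip_width: 0.0098
```

```bash
cat >> h.py <<'E'
def tilt(t):
    t=np.radians(t); s,c=np.sin(t),np.cos(t); return np.array([[s,c,0],[0,0,-1],[-c,s,0]])
E
python3 - <<'E'
from h import *
s=env.get_state();print(s['position'],s['grip_width'],yang(),s['wrist_force'])
print(go([.44,.126,.20],ang=0),go([.46,.126,.15],Rt=tilt(45)))
E
```

```text
[ 0.48209509 -0.00523749  0.22126377] 0.009790638137680125 0.02 [ 1.14919727  0.57639449 -1.28674646]
(array([  2.13,  -4.2 , -13.13]), array([ 0.0003, -0.    ,  0.0004])) (array([  7.13,  -2.2 , -13.12]), array([ 3.000e-04, -2.000e-04,  7.858e-01]))
```

Call:
jog_arm:
  increments:
    - [0.02,[0,-2.2,-13.1],[0,0,0.1]]
    - [0.02,[0,-2.2,-13.1],[0,0,0.2]]
    - [0.02,[0,-2.2,-13.1],[0,0,0.32]]
    - [0.02,[2,-2.2,-13.1],[0,0,0.44]]
    - [0.02,[4,-2.2,-13.1],[0,0,0.56]]
    - [0.02,[6,-2.2,-13.1],[0,0,0.68]]
    - [0.02,[7.1,-2.2,-13.1],[0,0,0.785]]
    - [0.02,[7.1,-2.2,-13.1],[0,0,0.785]]
    - [0.02,[7.1,-2.2,-13.1],[0,0,0.785]]
    - [0.02,[7.1,-2.2,-13.1],[0,0,0.785]]

```text
time: 15.98
position: [0.4567, 0.1254, 0.1849]
eef_rot: [1.554, 0.859, -0.023]
wrist_force: [1.1, -0.4, 0.6]
grip_width: 0.0102
```

```bash
python3 - <<'E'
from h import *
s=env.get_state();print(s['position'],s['grip_width'],np.round(s['joint_pos'],2),s['wrist_force'])
print(go([.47,.126,.030],Rt=tilt(45)))
p=shot('side'); save(p,'s2.png',crop=(200,120,440,320),scale=3)
p=shot('wrist'); np.save('w7.npy',p['color'])
for h in holes(p,.1,lo=120,maxA=20000): print(h[:2])
E
```

```text
[0.45670173 0.12536724 0.18492916] 0.010153020551943656 [ 0.53 -0.06  2.46 -1.29  0.36  1.69] [ 1.05720947 -0.44234076  0.63665588]
(array([12.59, -9.12, -0.24]), array([0.0001, 0.0147, 0.0733]))
(array([346.9,   5.3]), 45.5)
(array([121.1, 286.7]), 506.0)
(array([ 89.9, 249.6]), 167.5)
(array([102.1, 264.2]), 280.0)
(array([101.6, 197.4]), 772.5)
(array([ 83.4, 187.4]), 269.0)
(array([ 56.6, 110.6]), 376.0)
(array([ 65.3, 102.9]), 557.0)
(array([78.3, 91. ]), 903.5)
(array([57.9, 11. ]), 20.0)
(array([98.2, 70.4]), 1409.0)
```

View pics/s2.png

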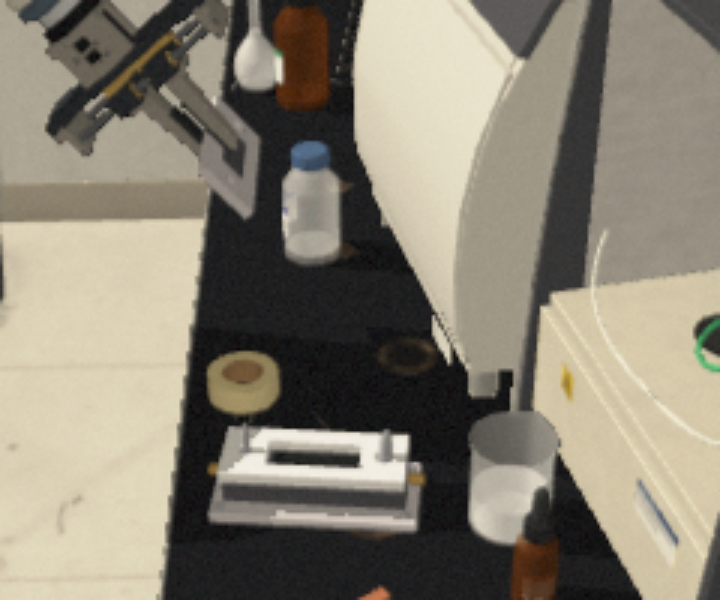

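```bash
python3 - <<'E'
from h import *
p=shot('top'); print(px2w(p,(211,239),0),px2w(p,(337.5,216.5),0))
print(go([.53,.126,.15],Rt=tilt(35)),go([.53,.126,.19],Rt=tilt(20)))
E
```

```text
[0.59180182 0.3516059  0.        ] [ 0.67238143 -0.03677769  0.        ]
(array([ 7.53,  3.26, -0.22]), array([ 0.0022,  0.0152, -0.1009])) (array([ 4.51,  5.87, -0.17]), array([ 2.000e-04,  1.540e-02, -3.627e-01]))
```

Call:
jog_arm:
  increments:
    - [0.02,[1,3,0],[0,0,-0.1]]
    - [0.02,[3,5,0],[0,0,-0.25]]
    - [0.02,[4.5,5.9,-0.2],[0,0.015,-0.363]]
    - [0.02,[4.5,5.9,-0.2],[0,0.015,-0.363]]
    - [0.02,[4.5,5.9,-0.2],[0,0.015,-0.363]]
    - [0.02,[4.5,5.9,-0.2],[0,0.015,-0.363]]
    - [0.02,[4.5,5.9,-0.2],[0,0.015,-0.363]]
    - [0.02,[4.5,5.9,-0.2],[0,0.015,-0.363]]
    - [0.02,[4.5,5.9,-0.2],[0,0.015,-0.363]]
    - [0.02,[4.5,5.9,-0.2],[0,0.015,-0.363]]

```text
time: 16.97
position: [0.5306, 0.1252, 0.1901]
eef_rot: [1.57, 1.221, -0.003]
wrist_force: [0.1, -0.5, -1.9]
grip_width: 0.0096
```

```bash
python3 - <<'E'
from h import *
s=env.get_state();print(s['position'],s['grip_width'],np.round(s['joint_pos'],2),s['wrist_force'])
print(go([.53,.126,.15],Rt=tilt(35)))
E
```

```text
[0.53063242 0.12518336 0.19012003] 0.009643654073307632 [ 0.3   0.1   2.09 -0.17  0.63  0.42] [ 0.13452112 -0.51711001 -1.85711295]
(array([ 3.75, -1.44, -0.08]), array([-0.0025,  0.0014,  0.2608]))
```

```bash
python3 - <<'E'
from h import *
print(go([.53,.126,.06],Rt=tilt(30)))
E
```

```text
(array([12.2 , -4.52, -0.08]), array([-0.0026,  0.0013,  0.1735]))
```

Call:
jog_arm:
  increments:
    - [0.02,[3,-1,0],[0,0,0.05]]
    - [0.02,[6,-2.2,0],[0,0,0.1]]
    - [0.02,[9,-3.4,0],[0,0,0.15]]
    - [0.02,[12.2,-4.5,-0.1],[0,0,0.174]]
    - [0.02,[12.2,-4.5,-0.1],[0,0,0.174]]
    - [0.02,[12.2,-4.5,-0.1],[0,0,0.174]]
    - [0.02,[12.2,-4.5,-0.1],[0,0,0.174]]
    - [0.02,[12.2,-4.5,-0.1],[0,0,0.174]]
    - [0.02,[12.2,-4.5,-0.1],[0,0,0.174]]
    - [0.02,[12.2,-4.5,-0.1],[0,0,0.174]]

```text
time: 17.8
position: [0.5324, 0.1284, 0.0672]
eef_rot: [1.566, 1.055, -0.001]
wrist_force: [0.7, -0.6, -1.6]
grip_width: 0.0098
```

```bash
python3 - <<'E'
from h import *
s=env.get_state();print(s['position'],s['eef_rot'],s['grip_width'],np.round(s['joint_pos'],2),s['wrist_force'])
print(go([.53,.126,.033],Rt=tilt(30)),go([.53,.126,.033],Rt=tilt(38)))
E
```

```text
[0.53235552 0.12835274 0.0672039 ] [ 1.56647718e+00  1.05543383e+00 -5.61453228e-04] 0.00981978254752908 [ 0.34  0.31  2.29 -1.3   0.17  1.59] [ 0.67663798 -0.60333785 -1.61130114]
(array([ 2.86, -1.89,  0.23]), array([0.0038, 0.0003, 0.0082])) (array([ 2.86, -1.89,  0.23]), array([ 0.0038, -0.    ,  0.1479]))
```

```bash
cat >> h.py <<'E'
def stilt(t):
    t=np.radians(t); s,c=np.sin(t),np.cos(t); return np.c_[[0,s,-c],[0,c,s],[1.,0,0]]
E
python3 - <<'E'
from h import *
print(go([.52,.11,.20],Rt=tilt(10)))
E
```

```text
(array([-12.16,   5.46,   1.86]), array([ 0.0037,  0.0009, -0.3408]))
```

Call:
jog_arm:
  increments:
    - [0.02,[-3,1.5,0],[0,0,-0.08]]
    - [0.02,[-6,3,0.4],[0,0,-0.18]]
    - [0.02,[-9,4.2,0.8],[0,0,-0.28]]
    - [0.02,[-12,5.5,1.9],[0,0,-0.34]]
    - [0.02,[-12,5.5,1.9],[0,0,-0.34]]
    - [0.02,[-12,5.5,1.9],[0,0,-0.34]]
    - [0.02,[-12,5.5,1.9],[0,0,-0.34]]
    - [0.02,[-12,5.5,1.9],[0,0,-0.34]]
    - [0.02,[-12,5.5,1.9],[0,0,-0.34]]
    - [0.02,[-12,5.5,1.9],[0,0,-0.34]]

```text
time: 18.63
position: [0.5221, 0.1077, 0.1991]
eef_rot: [1.56, 1.392, -0.011]
wrist_force: [-0.1, -0.5, -0.7]
grip_width: 0.0098
```

```bash
python3 - <<'E'
from h import *
s=env.get_state();print(s['position'],s['eef_rot'],s['grip_width'],np.round(s['joint_pos'],2),s['wrist_force'])
print(go([.51,.11,.21],ang=90))
E
```

```text
[0.52211478 0.10770025 0.19909024] [ 1.56046674  1.39217494 -0.01103419] 0.009833090797585172 [ 0.23  0.14  1.97 -0.06  0.86  0.26] [-0.0664293  -0.46872354 -0.71423833]
(array([-1.29, -1.  , -0.23]), array([-1.5669,  0.1418, -0.1388]))
```

Call:
jog_arm:
  increments:
    - [0.02,[-1.3,-1,-0.2],[-1.567,0.142,-0.139]]
    - [0.02,[-1.3,-1,-0.2],[-1.567,0.142,-0.139]]
    - [0.02,[-1.3,-1,-0.2],[-1.567,0.142,-0.139]]
    - [0.02,[-1.3,-1,-0.2],[-1.567,0.142,-0.139]]
    - [0.02,[-1.3,-1,-0.2],[-1.567,0.142,-0.139]]
    - [0.02,[-1.3,-1,-0.2],[-1.567,0.142,-0.139]]
    - [0.02,[-1.3,-1,-0.2],[-1.567,0.142,-0.139]]
    - [0.02,[-1.3,-1,-0.2],[-1.567,0.142,-0.139]]
    - [0.02,[-1.3,-1,-0.2],[-1.567,0.142,-0.139]]
    - [0.02,[-1.3,-1,-0.2],[-1.567,0.142,-0.139]]

```text
time: 19.47
position: [0.5074, 0.1096, 0.2068]
eef_rot: [1.007, 1.536, 0.685]
wrist_force: [0.7, -0.1, -0.6]
grip_width: 0.0099
```

```bash
python3 - <<'E'
from h import *
s=env.get_state();print(s['position'],s['eef_rot'],s['grip_width'],np.round(s['joint_pos'],2),yang())
print(go([.51,.11,.19],Rt=stilt(30)))
E
```

```text
[0.507436   0.10958881 0.20679994] [1.00652386 1.53591606 0.68538374] 0.009877455932179239 [ 0.2   0.18  1.89  0.02  1.04 -1.06] 71.62
(array([1.69, 0.07, 0.2 ]), array([-0.3073,  0.1066,  0.4928]))
```

Call:
jog_arm:
  increments:
    - [0.02,[1.7,0,0.2],[-0.307,0.107,0.493]]
    - [0.02,[1.7,0,0.2],[-0.307,0.107,0.493]]
    - [0.02,[1.7,0,0.2],[-0.307,0.107,0.493]]
    - [0.02,[1.7,0,0.2],[-0.307,0.107,0.493]]
    - [0.02,[1.7,0,0.2],[-0.307,0.107,0.493]]
    - [0.02,[1.7,0,0.2],[-0.307,0.107,0.493]]
    - [0.02,[1.7,0,0.2],[-0.307,0.107,0.493]]
    - [0.02,[1.7,0,0.2],[-0.307,0.107,0.493]]
    - [0.02,[1.7,0,0.2],[-0.307,0.107,0.493]]
    - [0.02,[1.7,0,0.2],[-0.307,0.107,0.493]]

```text
time: 20.3
position: [0.5108, 0.1113, 0.1918]
eef_rot: [1.569, 1.044, 1.561]
wrist_force: [-0.0, -0.0, -1.3]
grip_width: 0.0099
```

```bash
python3 - <<'E'
from h import *
s=env.get_state();print(s['position'],s['eef_rot'],s['grip_width'],np.round(s['joint_pos'],2))
T=Tt();print(T[:3,:3].round(3))
print(go([.51,.122,.06],Rt=stilt(42)))
E
```

```text
[0.51077888 0.11127125 0.19180171] [1.56859724 1.04413921 1.56135525] 0.009872441771704172 [-0.14  0.27  1.94  0.6   1.09 -2.02]
[[ 0.005  0.006  1.   ]
 [ 0.503  0.864 -0.008]
 [-0.864  0.503  0.001]]
(array([11.93, -5.7 , -0.1 ]), array([-0.0055,  0.0053,  0.2064]))
```

Call:
jog_arm:
  increments:
    - [0.02,[3,-1.5,0],[0,0,0.06]]
    - [0.02,[6,-3,0],[0,0,0.12]]
    - [0.02,[9,-4.4,0],[0,0,0.18]]
    - [0.02,[11.9,-5.7,-0.1],[-0.005,0.005,0.206]]
    - [0.02,[11.9,-5.7,-0.1],[-0.005,0.005,0.206]]
    - [0.02,[11.9,-5.7,-0.1],[-0.005,0.005,0.206]]
    - [0.02,[11.9,-5.7,-0.1],[-0.005,0.005,0.206]]
    - [0.02,[11.9,-5.7,-0.1],[-0.005,0.005,0.206]]
    - [0.02,[11.9,-5.7,-0.1],[-0.005,0.005,0.206]]
    - [0.02,[11.9,-5.7,-0.1],[-0.005,0.005,0.206]]

```text
time: 21.13
position: [0.5118, 0.1217, 0.0626]
eef_rot: [1.565, 0.837, 1.565]
wrist_force: [-0.2, -0.4, -0.7]
grip_width: 0.0101
```

```bash
python3 - <<'E'
from h import *
s=env.get_state();print(s['position'],s['eef_rot'],s['grip_width'],np.round(s['joint_pos'],2),s['wrist_force'])
print(go([.51,.122,.030],Rt=stilt(42)))
E
```

```text
[0.51181096 0.12168328 0.06260703] [1.5646114  0.83708043 1.565196  ] 0.010077664461503093 [-0.23  0.56  2.    0.89  1.   -2.46] [-0.16969646 -0.44962121 -0.6904271 ]
(array([ 2.44, -2.16, -0.19]), array([ 0.002 ,  0.0038, -0.0007]))
```

Call:
jog_arm:
  increments:
    - [0.02,[0.8,-0.7,-0.1],[0,0,0]]
    - [0.02,[1.4,-1.25,-0.1],[0,0,0]]
    - [0.02,[1.8,-1.6,-0.1],[0,0,0]]
    - [0.02,[2.1,-1.87,-0.1],[0,0,0]]
    - [0.02,[2.3,-2.05,-0.1],[0,0,0]]
    - [0.02,[2.4,-2.14,-0.1],[0,0,0]]
    - [0.02,[2.4,-2.14,-0.1],[0,0,0]]
    - [0.02,[2.4,-2.14,-0.1],[0,0,0]]
    - [0.02,[2.4,-2.14,-0.1],[0,0,0]]
    - [0.02,[2.4,-2.14,-0.1],[0,0,0]]

```text
time: 21.97
position: [0.5095, 0.1222, 0.0286]
eef_rot: [1.571, 0.835, 1.57]
wrist_force: [-1.5, -0.0, 2.0]
grip_width: 0.0098
```

Call:
jog_arm:
  increments:
    - [0.16,[0,0,0],[0,0,0]]
    - [0.2,[0,0,0],[0,0,0]]
    - [0.22,[0,0,0],[0,0,0]]
    - [0.22,[-0.6,0,0],[0,0,0]]
    - [0.22,[-1.2,0,0],[0,0,0]]
    - [0.22,[-1.8,0,0],[0,0,0]]
    - [0.22,[-2.4,0,0],[0,0,0]]
    - [0.22,[-3,0,0],[0,0,0]]
    - [0.22,[-3.6,0,0],[0,0,0]]
    - [0.22,[-4.5,0,0],[0,0,0]]

```text
time: 22.8
position: [0.5095, 0.0914, 0.0623]
eef_rot: [1.571, 0.836, 1.569]
wrist_force: [-0.5, 0.8, -0.6]
grip_width: 0.0202
```

Call:
jog_arm:
  increments:
    - [0.22,[-1,0,0],[0,0,0]]
    - [0.22,[-3,0,0],[0,0,0]]
    - [0.22,[-6,0,0],[0,0,0]]
    - [0.3,[-9,0,0],[0,0,-0.1]]
    - [0.4,[-12,0,0],[0,0,-0.2]]
    - [0.6,[-12,0,0],[0,0,-0.3]]
    - [0.9,[-12,0,0],[0,0,-0.42]]
    - [0.9,[-12,0,0],[0,0,-0.55]]
    - [0.9,[-12,0,0],[0,0,-0.73]]
    - [0.9,[-12,0,0],[0,0,-0.73]]

```text
time: 23.63
position: [0.5106, 0.0115, 0.1531]
eef_rot: [-0.336, 1.565, -0.338]
wrist_force: [0.3, 0.5, 0.3]
grip_width: 0.065
```

```bash
python3 - <<'E'
from h import *
env.get_image('side');env.get_image('side')
s=env.get_state();print(s['position'],s['grip_width'],np.round(s['joint_pos'],2),yang())
print(go([.50,.11,.20],ang=90))
p=shot('wrist'); save(p,'w8.png')
r=find('cover',p,.01); print(r and (r[0],r[1],r[2]))
E
```

```text
[0.50964159 0.01269351 0.15197738] 0.07277123684076146 [ 0.02  0.25  1.94  0.    0.95 -1.56] 90.1
(array([-4.77,  9.75, -0.94]), array([ 0.0017,  0.0017, -0.0034]))
(0.56, array([428.3, 220.6]), array([0.49561473, 0.10824414, 0.01      ]))
```

View pics/w8.png

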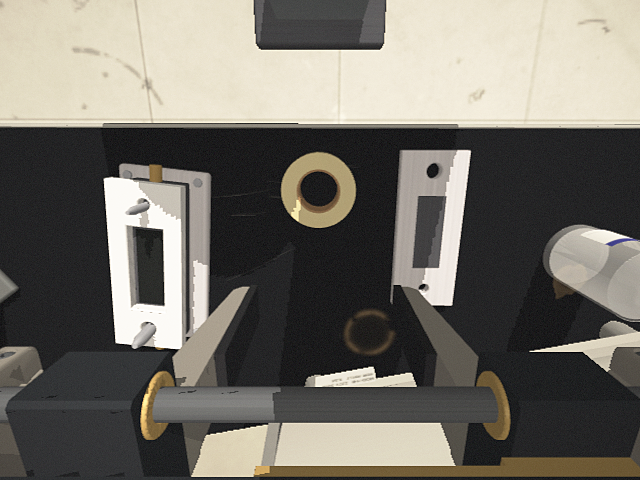

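Call:
jog_arm:
  increments:
    - [0.9,[-2,4,0],[0,0,0]]
    - [0.9,[-2,8,-0.3],[0,0,0]]
    - [0.9,[-2,9.7,-0.3],[0,0,0]]
    - [0.95,[0,9.7,-0.3],[0,0,0]]
    - [0.95,[2,9.7,-0.3],[0,0,0]]
    - [0.95,[2,9.7,-0.3],[0,0,0]]
    - [0.95,[2,9.7,-0.3],[0,0,0]]
    - [0.95,[2,9.7,-0.3],[0,0,0]]
    - [0.95,[2,9.7,-0.3],[0,0,0]]
    - [0.95,[2,9.7,-0.3],[0,0,0]]

```text
time: 24.67
position: [0.5074, 0.108, 0.1324]
eef_rot: [1.266, 1.565, 1.264]
wrist_force: [0.4, 0.3, 0.3]
grip_width: 0.0871
```

```bash
cat > meas.py <<'E'
from h import *
def meas(z,p=None):
    env.get_image('side')
    p=p or shot('wrist')
    for n in('cover','cover_thick_hole'):
        r=find(n,p,z)
        if not r: print('none'); continue
        m=r[3].astype(np.uint8); 
        b=cv2.boxPoints(cv2.minAreaRect(np.argwhere(m)[:,::-1].astype(np.float32))); W=np.array([px2w(p,q,z)[:2] for q in b])
        print(n,r[0],b.round(0).tolist(),W.mean(0).round(4),np.linalg.norm(W-np.roll(W,1,0),axis=1).round(3),[np.degrees(np.arctan2(*(W[i]-W[i-1])[::-1])).round(1) for i in range(4)])
    x0,y0=b.min(0).astype(int);x1,y1=b.max(0).astype(int)
    for lo in(100,130,150):
        print(lo,[h for h in holes(p,z,lo=lo,roi=(x0-5,y0-5,x1+5,y1+5),maxA=20000)])
    return p
E
python3 - <<'E'
from meas import *
p=meas(.01); s=env.get_state();print(s['position'],s['grip_width'],yang())
np.save('w9.npy',p['color'])
p=shot('side'); 
for n,z in dict(bottle=.06,tape=.012).items():
    r=find(n,p,z); print(n,r and (r[0],r[2]))
E
```

```text
cover 0.9 [[290.0, 316.0], [290.0, 152.0], [363.0, 152.0], [363.0, 316.0]] [0.5064 0.1092] [0.069 0.15  0.06  0.15 ] [np.float64(-90.3), np.float64(178.1), np.float64(89.9), np.float64(1.7)]
cover_thick_hole 0.71 [[291.0, 153.0], [362.0, 153.0], [362.0, 317.0], [291.0, 317.0]] [0.5073 0.1092] [0.15  0.058 0.15  0.067] [np.float64(178.2), np.float64(89.8), np.float64(1.7), np.float64(-90.3)]
100 [(array([326.7, 297.1]), 46.0, array([0.5617, 0.1093])), (array([326.8, 239.1]), 2269.0, array([0.5056, 0.1095])), (array([326.8, 174.6]), 222.5, array([0.4496, 0.1095]))]
130 [(array([326.6, 298.4]), 79.5, array([0.5631, 0.1092])), (array([326.7, 239. ]), 2297.0, array([0.5055, 0.1094])), (array([326.8, 174.7]), 245.5, array([0.4497, 0.1096]))]
150 [(array([326.9, 298.9]), 112.5, array([0.5637, 0.1095])), (array([326.7, 239. ]), 2411.5, array([0.5056, 0.1094])), (array([326.9, 174.8]), 264.5, array([0.4498, 0.1096]))]
[0.50691363 0.10839044 0.13185758] 0.08737365975011746 89.9
bottle (0.73, array([ 0.5429395 , -0.45842346,  0.06      ]))
tape (0.61, array([ 0.46834464, -0.00155499,  0.012     ]))
```

Call:
jog_arm:
  increments:
    - [0.95,[3.5,0,0],[0,0,0]]
    - [0.95,[7,0,0],[0,0,0]]
    - [0.95,[10,0,0],[0,0,0]]
    - [0.95,[12,0,0],[0,0,0]]
    - [0.95,[12.9,0,0],[0,0,0]]
    - [0.95,[12.9,0,0],[0,0,0]]
    - [0.95,[12.9,0,0],[0,0,0]]
    - [0.6,[12.9,0,0],[0,0,0]]
    - [0.4,[12.9,0,0],[0,0,0]]
    - [0.4,[12.9,0,0],[0,0,0]]
  squeeze: 25

```text
time: 25.85
position: [0.5072, 0.1091, 0.0029]
eef_rot: [1.31, 1.565, 1.308]
wrist_force: [-0.1, 0.5, -0.0]
grip_width: 0.0695
```

Call:
jog_arm:
  increments:
    - [0.4,[0,0,0],[0,0,0]]
    - [0.4,[0,0,0],[0,0,0]]
    - [0.4,[0,0,0],[0,0,0]]
    - [0.4,[-2,0,0],[0,0,0]]
    - [0.4,[-6,0,0],[0,0,0]]
    - [0.4,[-10,0,0],[0,0,0]]
    - [0.4,[-14,0,0],[0,0,0]]
    - [0.4,[-16,0,0],[0,0,0]]
    - [0.4,[-16,0,0],[0,0,0]]
    - [0.4,[-16,0,0],[0,0,0]]

```text
time: 26.68
position: [0.5071, 0.1083, 0.1632]
eef_rot: [1.104, 1.565, 1.103]
wrist_force: [-0.5, -0.5, -2.9]
grip_width: 0.0596
```

```bash
python3 - <<'E'
from meas import *
s=env.get_state();z=s['position'][2]+.007
p=meas(z);T=Tt();print(s['position'],s['grip_width'],yang(),s['joint_pos'])
for h in holes(p,z,lo=130,roi=(250,130,400,400),maxA=20000): print(h[1],(T[:3,:3].T@(np.r_[h[2],z]-T[:3,3])).round(4))
print(go([.5,-.03,.18],ang=0),go([.5321,-.1408,.16],ang=-96.5))
E
```

```text
cover 0.68 [[260.0, 162.0], [389.0, 162.0], [389.0, 424.0], [260.0, 424.0]] [0.5054 0.107 ] [0.149 0.059 0.149 0.075] [np.float64(176.7), np.float64(89.9), np.float64(3.0), np.float64(-90.3)]
cover_thick_hole 0.59 [[260.0, 162.0], [389.0, 162.0], [389.0, 425.0], [260.0, 425.0]] [0.5058 0.107 ] [0.149 0.059 0.15  0.075] [np.float64(176.7), np.float64(89.9), np.float64(3.0), np.float64(-90.3)]
100 [(array([325. , 304.9]), 6091.0, array([0.5031, 0.1072])), (array([324.9, 199. ]), 584.0, array([0.4481, 0.1073]))]
130 [(array([353.5, 424. ]), 56.0, array([0.5799, 0.1238])), (array([320.5, 424. ]), 60.0, array([0.5797, 0.1045])), (array([297., 424.]), 30.0, array([0.5797, 0.0908])), (array([324.9, 304.9]), 6166.0, array([0.5031, 0.1072])), (array([325.1, 199.5]), 648.0, array([0.4483, 0.1074]))]
150 [(array([328., 424.]), 158.0, array([0.5798, 0.1089])), (array([271.8, 372.1]), 16.0, array([0.5439, 0.0778])), (array([325., 305.]), 6325.0, array([0.5032, 0.1072])), (array([325.1, 200.2]), 783.5, array([0.4486, 0.1074]))]
[0.5071323  0.1082837  0.16315325] 0.05960191673844579 89.91 [ 0.20420613  0.24551666  1.91237394  0.00567071  0.97996014 -1.36811459]
6166.0 [-0.0096 -0.0007 -0.0023]
648.0 [-0.0095 -0.0006 -0.0571]
(array([ -2.01, -13.79,  -0.52]), array([ 1.5692e+00, -5.5000e-03, -1.1000e-03])) (array([ -0.06, -24.87,   2.71]), array([-3.0297,  0.0061, -0.0047]))
```

Call:
jog_arm:
  increments:
    - [0.4,[-2,-13.8,-0.5],[1.569,0,0]]
    - [0.4,[-2,-13.8,-0.5],[1.569,0,0]]
    - [0.4,[-2,-13.8,-0.5],[1.569,0,0]]
    - [0.4,[-2,-13.8,-0.5],[1.569,0,0]]
    - [0.4,[-2,-13.8,-0.5],[1.569,0,0]]
    - [0.4,[-2,-13.8,-0.5],[1.569,0,0]]
    - [0.4,[-2,-13.8,-0.5],[1.569,0,0]]
    - [0.4,[-2,-13.8,-0.5],[1.569,0,0]]
    - [0.4,[-2,-13.8,-0.5],[1.569,0,0]]
    - [0.4,[-2,-13.8,-0.5],[1.569,0,0]]

```text
time: 27.72
position: [0.5005, -0.0299, 0.1801]
eef_rot: [-2.994, 1.565, 2.031]
wrist_force: [-0.0, -1.2, -1.7]
grip_width: 0.0596
```

```bash
python3 - <<'E'
from h import *
print(yang(),go([.531,-.1405,.18],ang=-96.5))
E
```

```text
17.93 (array([-0.06, -0.51, 11.46]), array([ 1.9971, -0.0028,  0.0062]))
```

Call:
jog_arm:
  increments:
    - [0.4,[0,-0.5,11.5],[1.997,0,0]]
    - [0.4,[0,-0.5,11.5],[1.997,0,0]]
    - [0.4,[0,-0.5,11.5],[1.997,0,0]]
    - [0.4,[0,-0.5,11.5],[1.997,0,0]]
    - [0.4,[0,-0.5,11.5],[1.997,0,0]]
    - [0.4,[0,-0.5,11.5],[1.997,0,0]]
    - [0.4,[0,-0.5,11.5],[1.997,0,0]]
    - [0.4,[0,-0.5,11.5],[1.997,0,0]]
    - [0.4,[0,-0.5,11.5],[1.997,0,0]]
    - [0.4,[0,-0.5,11.5],[1.997,0,0]]

```text
time: 28.55
position: [0.5319, -0.1404, 0.1793]
eef_rot: [-1.781, 1.564, 1.995]
wrist_force: [-0.4, 0.6, -2.1]
grip_width: 0.0597
```

```bash
python3 - <<'E'
from h import *
print(yang(),go([.531,-.1405,.105],ang=-96.5))
E
```

```text
-53.69 (array([7.43, 0.  , 0.09]), array([0.7472, 0.0011, 0.0064]))
```

Call:
jog_arm:
  increments:
    - [0.4,[0,0,0],[0.747,0,0.006]]
    - [0.4,[0,0,0],[0.747,0,0.006]]
    - [0.4,[0,0,0],[0.747,0,0.006]]
    - [0.4,[0,0,0],[0.747,0,0.006]]
    - [0.4,[1,0,0],[0.747,0,0.006]]
    - [0.4,[3,0,0],[0.747,0,0.006]]
    - [0.4,[5,0,0],[0.747,0,0.006]]
    - [0.4,[7,0,0],[0.747,0,0.006]]
    - [0.4,[7.4,0,0],[0.747,0,0.006]]
    - [0.4,[7.4,0,0],[0.747,0,0.006]]

```text
time: 29.38
position: [0.5309, -0.1398, 0.1047]
eef_rot: [-0.088, 1.568, 2.946]
wrist_force: [-0.2, -0.9, -0.4]
grip_width: 0.0599
```

```bash
python3 - <<'E'
from h import *
for i in range(4): env.get_image('side')
p=shot('wrist');s=env.get_state();z=s['position'][2]+.007;print(s['position'],s['grip_width'],yang())
for lo in(100,130): print([h for h in holes(p,z,lo=lo,roi=(240,150,410,340),maxA=20000)])
print(w2px(p,[.5885,-.1480,.071]))
print(go([.5325,-.1408,.10],ang=-96.5))
save(p,'w10.png',crop=(240,130,410,390),scale=2.3)
g=cv2.cvtColor(p['color'],cv2.COLOR_RGB2GRAY)[184:218,308:344]; print(g[::2,::2])
E
```

```text
[ 0.53355221 -0.14045938  0.10819454] 0.059880010965643424 -96.13
[(array([336.3, 337.4]), 41.5, array([ 0.5149, -0.1454])), (array([325. , 294.1]), 4447.5, array([ 0.5409, -0.142 ])), (array([325.5, 191.7]), 55.0, array([ 0.5933, -0.1479])), (array([325.3, 156. ]), 262.0, array([ 0.6096, -0.1496]))]
[(array([325. , 304.8]), 6030.0, array([ 0.5348, -0.1414])), (array([315.2, 209.4]), 16.5, array([ 0.5854, -0.1421])), (array([334. , 209.4]), 37.0, array([ 0.5845, -0.1511])), (array([325.6, 191.4]), 85.5, array([ 0.5935, -0.148 ])), (array([343.5, 162. ]), 116.0, array([ 0.606 , -0.1577])), (array([309.5, 162. ]), 16.0, array([ 0.6077, -0.142 ])), (array([283.5, 162. ]), 32.0, array([ 0.609 , -0.1301]))]
[326.25019865 189.88464369]
(array([0.82, 0.04, 0.1 ]), array([ 0.0064, -0.0037, -0.0007]))
[[242 240 239 236 241 241 239 236 237 242 243 241 238 236 236 238 236 237]
 [243 242 239 237 240 244 253 255 255 255 255 255 242 235 238 238 237 235]
 [242 241 238 239 250 237  89 130 139 139 136 115 251 250 240 236 237 236]
 [242 241 240 243 209 104 104 126 144 148 142 105  89 173 249 239 236 2
[... 279 characters left out ...]
201 198 203 180 222 235]
 [236 189 193 204 204 200 201 203 201 201 202 202 201 201 200 177 200 232]
 [235 187 181 202 203 204 199 202 204 202 204 202 202 202 205 170 203 231]
 [239 180 139 205 202 202 200 203 205 201 202 201 204 204 206 118 196 235]
 [247 189 136 187 204 205 200 202 200 202 201 200 204 205 178 126 192 241]
 [244 204 156 120 188 206 201 202 203 200 204 200 206 189 119 166 212 236]
 [242 236 172 139 128 190 206 204 206 205 207 204 140 125 147 177 237 236]
 [243 242 229 163 142 133 132 131 153 152 133 130 129 139 170 228 237 237]
 [242 241 243 218 162 146 136 141 136 133 132 131 151 159 234 238 236 237]
 [242 241 239 240 240 182 156 155 164 168 168 164 194 244 239 236 235 236]]
```

Call:
jog_arm:
  increments:
    - [0.4,[0,0,0.08],[0.005,0,0]]
    - [0.4,[1.2,0,0.08],[0.005,0,0]]
    - [0.4,[2.2,0,0.08],[0.005,0,0]]
    - [0.4,[3,0,0.08],[0.005,0,0]]
    - [0.4,[3.7,0,0.08],[0.005,0,0]]
    - [0.4,[4.3,0,0.08],[0.005,0,0]]
    - [0.4,[4.8,0,0.08],[0.005,0,0]]
    - [0.4,[5.2,0,0.08],[0.005,0,0]]
    - [0.4,[5.2,0,0.08],[0.005,0,0]]
    - [0.4,[5.2,0,0.08],[0.005,0,0]]

```text
time: 30.47
position: [0.5325, -0.1403, 0.0551]
eef_rot: [2.945, 1.568, -0.309]
wrist_force: [2.6, 0.3, -3.7]
grip_width: 0.0596
```

```bash
python3 - <<'E'
from h import *
s=env.get_state();print(s['position'],s['grip_width'],yang(),s['wrist_force'],s['wrist_torque'])
E
```

```text
[ 0.53249577 -0.14026776  0.05506392] 0.059562483660997145 -96.42 [ 2.58417078  0.27650379 -3.73279226] [-0.08943272 -0.47363167  0.02397218]
```

Little force, going freely; seat it, release, and retract.

Call:
jog_arm:
  increments:
    - [0.4,[0.2,0,-0.03],[0,0,0]]
    - [0.4,[0.4,0,-0.03],[0,0,0]]
    - [0.4,[0.58,0,-0.03],[0,0,0]]
    - [0.4,[0.58,0,-0.03],[0,0,0]]
    - [0.4,[0.58,0,-0.03],[0,0,0]]
    - [0.75,[0.58,0,-0.03],[0,0,0]]
    - [0.75,[0.58,0,-0.03],[0,0,0]]
    - [0.8,[0.58,0,-0.03],[0,0,0]]
    - [0.8,[0.58,0,-0.03],[0,0,0]]
    - [0.8,[0.58,0,-0.03],[0,0,0]]

```text
time: 31.3
position: [0.5322, -0.1402, 0.0494]
eef_rot: [2.862, 1.569, -0.392]
wrist_force: [-0.2, -0.1, 0.3]
grip_width: 0.0736
```

Call:
jog_arm:
  increments:
    - [0.8,[0,0,0],[0,0,0]]
    - [0.8,[-2,0,0],[0,0,0]]
    - [0.8,[-5,0,0],[0,0,0]]
    - [0.8,[-9,0,0],[0,0,0]]
    - [0.8,[-13,0,0],[0,0,0]]
    - [0.8,[-15,0,0],[0,0,0]]
    - [0.8,[-15,0,0],[0,0,0]]
    - [0.8,[-15,0,0],[0,0,0]]
    - [0.8,[-15,0,0],[0,0,0]]
    - [0.8,[-15,0,0],[0,0,0]]

```text
time: 32.13
position: [0.531, -0.1399, 0.1977]
eef_rot: [0.112, 1.57, 3.141]
wrist_force: [-0.3, -0.1, 0.2]
grip_width: 0.0732
```

```bash
python3 - <<'E'
from h import *
env.get_image('top')
p=shot('wrist');s=env.get_state();print(s['position'],s['grip_width'],s['wrist_force'])
r=find('cover',p,.056); print(r and (r[0],r[2]))
for z in(.056,.060,.066):
    b=cv2.boxPoints(cv2.minAreaRect(np.argwhere(r[3])[:,::-1].astype(np.float32)));W=np.array([px2w(p,q,z)[:2] for q in b]);print(z,np.linalg.norm(W-np.roll(W,1,0),axis=1).round(4),W.mean(0))
q=shot('side')
a=cv2.resize(p['color'][90:290,210:440],None,fx=1.7,fy=2.2); c=cv2.resize(q['color'][250:310,255:355],None,fx=3.9,fy=3.9)
o=np.zeros((600,800,3),np.uint8);o[:a.shape[0],:a.shape[1]]=a;o[:c.shape[0],400:400+c.shape[1]]=c
d=cv2.resize(q['color'][230:410,240:400],None,fx=1.9,fy=1.9);o[240:240+d.shape[0],440:440+d.shape[1]]=d
cv2.imwrite('pics/fin.png',o[:,:,::-1])
E
```

```text
[ 0.53122076 -0.13990448  0.19777886] 0.07370732434942905 [-0.06436471  0.35655158  0.17684261]
(0.89, array([ 0.5386436 , -0.14412146,  0.056     ]))
0.056 [0.1516 0.0585 0.1517 0.0672] [ 0.53138228 -0.14039465]
0.06 [0.1497 0.0578 0.1497 0.0664] [ 0.53243305 -0.14051504]
0.066 [0.1468 0.0567 0.1468 0.0651] [ 0.53400921 -0.14069563]
```

View pics/fin.png

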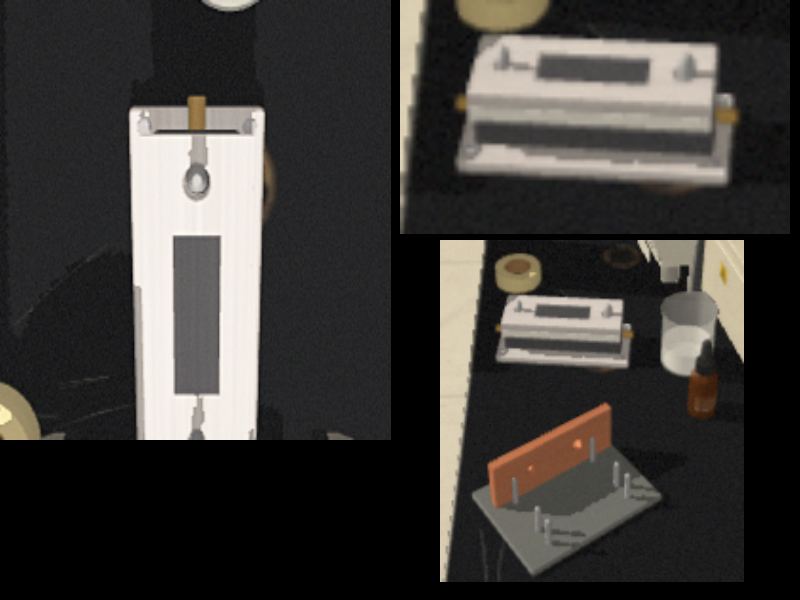

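```bash
python3 -c "
from plant import env
print(env.job_done())"
```

```text
the job is handed in; nothing more can be done
None
```

The flow cell is assembled and handed in at about 32 s. The spacer is on the seat and the cover is on top of it, each with its larger hole over the thick pin. No verdict was reported, so what follows is from my own checks.

- **Spacer:** It went down over both pins to the expected seat height. There was a brief side force of about 6 N, which I corrected by 0.8 mm.
- **Cover:** I lifted it from the rack and laid it flat between the tape and the bottle. I then took it again across its width and threaded it on with less than 4 N of side and down force. The tool was at 49.4 mm when I let go, against an expected 49 mm.
- **Failed attempt:** Tilting the cover forward to lay it down ran into the fourth joint's range limit. I tilted it sideways instead and saw no harm from it.
- **Last checks:** The final pictures show both pins through both plates, the stack level with no visible gap, the copper plate still in its slot, and the arm clear of everything. The tape, beaker and dropper look undisturbed. The bottle and timer were not in those last pictures, but the arm never went near enough to touch them.
- **Disagreement:** The outline check on the seated cover gave 151.6 mm instead of 150 mm at the assumed height. That would put it a few millimetres high, but the tool height and the pictures do not support that, so I took it as error in the traced outline.

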